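Draw the warm dish tray out of the ware dryer with the pull hook

TASK

The trays in the ware dryer are warm, so take the pull hook from its rest, drop its prong into the finger hole of the tray that carries the rectangular clay dish, and draw that tray out smoothly until you feel it come firmly up against its stop; hold it there for a moment, but do not strain it. Then unhook and lay the hook back in its rest the way it lay, leaving the tray out. Touch the trays with nothing but the hook, keep the dish standing where it is on its tray, and leave the other tray and everything else alone.

Things in the scene. Friction and masses are not known exactly. Their poses are not given: they have to be found in the camera images.
- hook: Pull hook: dark wooden handle 90 mm long, 18 wide, 24 high with a pale yellow band; a bent 8 mm steel rod in front. Origin: centre of the handle's underside; x along the handle to the rod, z up. The rod's axis runs forward at z = 12 mm to x = 102 mm, then bends down as the prong. 90 g, centre of mass some 20 mm ahead of the origin. Starts lying in the rest, prong down.
- hook_tip (a point): Centre of the prong's round end (radius 4 mm): 97 mm ahead of the hook's origin, 12 mm below it. The prong reaches 24 mm below the rod's underside and leans back 12 degrees towards the handle, so it bites when pulled.
- rest: Fixed wooden hook rest: base 100 x 60 x 8 mm, two notched uprights 10 mm thick at x = +34 and -34 mm. The handle's underside lies on the notch floors, 40 mm above the origin; notches 26 mm wide, cheeks 12 mm high. Origin: centre of the underside; x along the hook lying in it, towards the prong; the handle lies centred on it, its middle free to grip.
- rack: Grey bench ware dryer, fixed: blower base 300 x 420 x 70 mm, above it two open-topped bays side by side with runners and keeper flanges (2 mm play over a tray's sides), up to 115 mm high. Origin: on the bench under the middle of the front face; x points to the back, so trays come out along -x. A dark stop bar is clamped across the top of the bays where the last user set it.
- dish_tray: The tray to pull out: aluminium, 280 (x) x 180 (y) mm, 12 mm sides, 30 mm back wall, carrying the rectangular clay dish; in the left or right bay, 1.5 mm side play. Origin: underside of the floor at the middle of the front edge, 75 mm above the bench, axes as the rack's; its x in the rack's frame starts at 0 to -6 mm. A flat lip 44 mm long, 60 wide, 4 thick stands out from the middle of its front edge. 0.7 to 1.05 kg with the dish.
- tray_hole (a point): Centre of the dish tray's finger hole (16 mm diameter, right through the lip, free below), at the lip's upper face: 22 mm before the tray's origin, 79 mm above the bench. Pulled there, the tray drags with about 2 to 5 N, until after 65 to 100 mm its back wall meets the stop bar (setting not measured) and the pull rises steeply. 10 to 15 N held half a second proves the stop; over 22 N strains it.
- dish: Rectangular unfired clay dish 62 (x) x 120 (y) x 32 mm, pale grey-brown, standing on the front half of the dish tray. Origin: centre of its underside.
- spare_tray: The other tray, the same but carrying the round cup, in the other bay. Origin as the dish tray's. To be left alone.
- cup: Unfired clay cup, 68 mm wide, 70 mm high, on the spare tray. Origin: centre of its underside. Bystander.
- pot: Open blue slip pot, 100 mm wide, 85 mm high, on the bench on the other side from the rest. Origin: centre of its underside. Bystander.
- jar: Whitish glaze jar with a white cap, 64 mm wide, 85 mm high. Origin: centre of its underside. Bystander.
- bat: Low white plaster disc, 120 mm wide, 14 mm high, on the bench in front of the dryer. Origin: centre of its underside. Bystander.
Mind the look-alikes: they are no part of the job. There is more than one size of the hook; the job needs the larger.

How it is judged:
By the outcome, as a careful person would: the job done as asked, in the order asked, and still so for the second after the job is handed in, with the robot touching nothing.
It also fails if it takes over 67 s, if anything falls off the work surface, if the arm or the gripper's body presses on something with over 40 N, if the wrist force passes 120 N, or if a joint passes its speed limit or range.

ROBOT

A 7-joint arm with a two-finger parallel gripper is mounted at the origin on the work surface. World frame = base frame: x ahead of the robot, y to its left, z up, the work surface at z = 0. Lengths are in m, angles in rad, forces in N, time in s.
With the tool pointing down it reaches from about 0.425 to 0.875 m from the base axis. Payload 4.7 kg.
Tool frame: the origin (TCP) lies at the very end of the fingers, on their centre line; the grasp point (between the pads) lies 19 mm behind it; z points along the fingers, y is the line along which they close (so a half turn about z gives the same grasp; the last joint's range is limited). The gripper opens to 87 mm and grips with 3 to 60 N. Pads are 19 mm wide; open, the fingers measure 117 mm over their backs; the gripper's body (75 mm by 190 mm) begins 51 mm behind the grasp point.
Start: joints at [-1.228, 0.321, -0.07, 1.45, 0.023, 1.371, -0.057], TCP at [0.21, 0.615, 0.202] pointing down, gripper open.
Joint ranges: [-2.86, 2.86], [-0.3, 2.09], [-1.38, 1.24], [0.06, 2.45], [-1.56, 4.7], [0.09, 2.05], [-2.69, 2.69]. Speed limits (rad/s): [2.57, 2.57, 3.14, 3.14, 3.14, 3.14, 3.14].

INTERFACE

Orientations are given as a rotation vector (axis times angle).
In Python, from bench import ctrl, imaging, ticket gives the robot as it stands.
- The arm moves only by the tool jog_arm, never from a script. Its argument "rows" is text: rows parted by semicolons, each of 7 numbers parted by spaces: the shift along the tool's x, y, z in cm, then the turn, a rotation vector about the tool's x, y, z in rad, then the closure, from -1 (fully open) to 1 (shut), so that 0 is half open. A call has 1 to 5 rows; each row shifts and turns the commanded pose from where the row before left it, along the tool's axes as they then stand; what a row does not reach is not made up. A row lasts 1/8 s, in which the tool goes at most 62.5 mm and 10.7 degrees, less where a joint would pass 70% of its speed; a pose out of reach is approached as far as the arm can. A call with a gripper value outside its range is refused whole. The fingers move at their own pace and stop on an object; "force" is the grip in N (left out, the last holds). Time passes only in rows, so rows that do not move let the fingers close. It gives the time, the measured TCP pose, the force, the opening and the grip force at its end, in the units of the state.
- ctrl.get_state(): the state, without advancing time (a new reading comes with each control period).
- imaging.get_image(name): name is "scene" or "top" or "wrist"; returns a dict with "img" (420x560x3 uint8, blue, green, red), "vertical_fov" (degrees; the focal length in pixels is half the picture's height over the tangent of half this angle, whatever the lens; pixels are square), "cx", "cy" (the principal point, pixels), "origin" and "orientation" of the camera in the world. Camera axes: x right, y down, z forward; pixel columns grow to the right and rows downward; lengths in m; the calibration is good to about 2 mm. A picture is of the moment at which its call begins. There is no depth.
- ticket.close_job(): hands the job in; it is judged then, once.
The state is a dict: "time": time; "joint_positions": joint angles; "qd": joint speeds; "joint_torque": joint torques, N m; "position": TCP position; "tool_rot": TCP orientation; "ft_force": force on the tool from outside, world axes, zero at the start; "torque": the same for the moment, N m; "grip_width": opening from 0.0 (shut) to 1.0 (fully open); "grip_force": force on a finger pad.
Only numpy, scipy, OpenCV 4.12 (cv2) and the standard library are available. Lean on these libraries where they do the work, as an engineer would, in place of code of your own. Each camera call takes 0.05 s, during which the arm holds its last target. There are 200 camera calls.

## Working session

There is one attempt and no reset: what is moved stays moved. The work goes in short steps, Python scripts to look and compute and a tool call to move; the robot and the scene stay as the last step left them, time stands still between calls to the robot, and variables do not carry over. Pictures are saved under pics/ and viewed, at most 10 in all, crops included, and the job is handed in when it is done.

Besides the shell and the picture viewer there is one more tool, called after "Call:" as name(argument=value, ...) on one line, values as JSON. jog_arm: Moves the arm, as the interface text tells. Its arguments: {"type":"object","properties":{"rows":{"type":"string"},"force":{"type":"number"}},"required":["rows"]}

```bash
mkdir -p pics
cat > h.py <<'E'
import numpy as np, cv2
from bench import ctrl, imaging
from scipy.spatial.transform import Rotation as R
def rot(o):
    o=np.array(o,float)
    return o if o.shape==(3,3) else (R.from_quat(o).as_matrix() if o.size==4 else R.from_rotvec(o).as_matrix())
def cam(d):
    f=210/np.tan(np.radians(d["vertical_fov"])/2); return f,np.array(d["origin"]),rot(d["orientation"])
def ray(d,u,v):
    f,o,M=cam(d); return o,M@np.array([(u-d["cx"])/f,(v-d["cy"])/f,1])
def plane(d,u,v,z):
    o,r=ray(d,u,v); return o+r*(z-o[2])/r[2]
def proj(d,p):
    f,o,M=cam(d); c=M.T@(np.array(p)-o); return f*c[0]/c[2]+d["cx"],f*c[1]/c[2]+d["cy"]
def tri(d1,p1,d2,p2):
    a,r=ray(d1,*p1);b,s=ray(d2,*p2);r/=np.linalg.norm(r);s/=np.linalg.norm(s)
    t=np.linalg.lstsq(np.c_[r,-s],b-a,rcond=None)[0]
    return (a+r*t[0]+b+s*t[1])/2, np.linalg.norm(a+r*t[0]-b-s*t[1])
E
python3 - <<'E'
from h import *
import pickle
for n in ["scene","top"]:
    d=imaging.get_image(n); cv2.imwrite(f"pics/{n}0.png",d["img"]); pickle.dump(d,open(n+"0.pkl","wb"))
    print(n,d["vertical_fov"],d["origin"],d["orientation"],d["cx"],d["cy"])
print(ctrl.get_state())
E
```

```text
scene 51.86463103131522 [ 1.65122131 -0.02015334  0.90360589] [-1.65457135 -1.70055034  0.82347044] 285.53878232061413 212.46099660900958
top 55.59820115798556 [ 0.35955072 -0.04666783  1.06963462] [-2.23247841  1.98535205 -0.20585547] 279.79147106520406 210.91654304565236
{'time': 0.1, 'joint_positions': array([-1.22789475,  0.32174554, -0.07008453,  1.45153762,  0.02262134,
        1.37078525, -0.05691062]), 'qd': array([ 0.00162888, -0.00208422, -0.00212986, -0.00202389,  0.00040775,
        0.00038751,  0.00096445]), 'joint_torque': array([ 5.16318632e-04, -4.92573202e+01, -4.05496443e-01, -3.13395488e+01,
       -6.40736078e-02,  3.95450788e-02,  7.53091354e-05]), 'position': array([0.20977878, 0.61467072, 0.20108079]), 'tool_rot': array([-5.14097304e-01, -3.09907520e+00,  2.64038312e-03]), 'ft_force': array([-0.13024988,  0.23268664,  0.15222885]), 'torque': array([-0.05320556, -0.02513915,  0.0210788 ]), 'grip_force': 0.0, 'grip_width': 0.9968021894070405}
```

View pics/scene0.png

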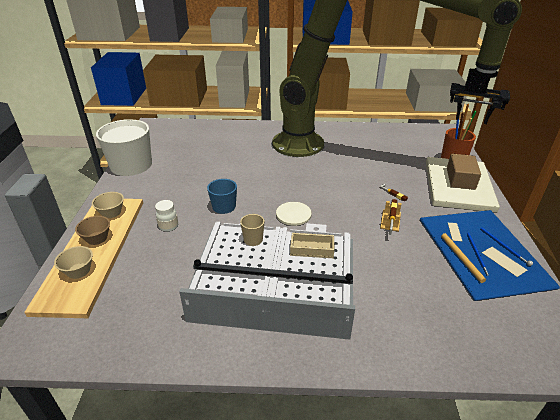

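View pics/top0.png

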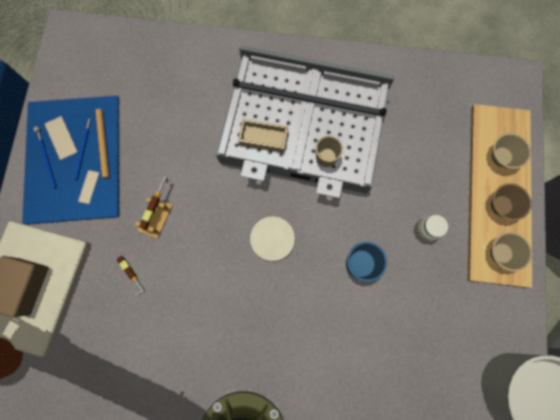

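The scene view shows the dryer with the rectangular dish at (313,244), the cup at (252,230), and a hook in the rest at (390,215) with another at (393,191) on the bench. In the top view:

- **Hook candidates:** hook in the rest at (152,208), loose smaller-looking hook at (130,274). The brush and roller on the blue mat at (100,145) are not hooks.
- **Tray lips:** the lip at (255,170) belongs to the dish tray, and the one at (329,187) to the cup tray.

I choose the rest hook and the (255,170) lip, and will check both in one crop.

Run:
```python
from h import *
import pickle
d=pickle.load(open("top0.pkl","rb")); s=pickle.load(open("scene0.pkl","rb"))
a=cv2.resize(d["img"][165:305,95:195],None,fx=4,fy=4,interpolation=cv2.INTER_CUBIC)
b=cv2.resize(d["img"][110:210,220:320],None,fx=4,fy=4,interpolation=cv2.INTER_CUBIC)
c=np.zeros((600,800,3),np.uint8); c[:560,:400]=a; c[:400,400:]=b
cv2.imwrite("pics/crop1.png",c)
hsv=cv2.cvtColor(d["img"],cv2.COLOR_BGR2HSV)
# yellow bands
for nm,dd in(("top",d),("scene",s)):
    h=cv2.cvtColor(dd["img"],cv2.COLOR_BGR2HSV)
    m=cv2.inRange(h,(22,100,120),(35,255,255))
    n,l,st,ce=cv2.connectedComponentsWithStats(m)
    print(nm,[(st[i,4],ce[i].round(1)) for i in range(1,n) if st[i,4]>8])
for p in [(152,208),(130,274)]: print(plane(d,*p,.06))
for p in [(255,170),(329,187)]: print(plane(d,*p,.079))
```

```text
top [(np.int32(75), array([146.8, 215.1])), (np.int32(61), array([123.7, 264.3]))]
scene [(np.int32(11), array([256.5,  41.6])), (np.int32(24), array([120.5,  42. ])), (np.int32(12), array([162.5,  43. ])), (np.int32(16), array([177.5,  43. ])), (np.int32(31), array([232.8,  44.1])), (np.int32(46), array([347.3,  46.1])), (np.int32(10), array([375.5,  47. ])), (np.int32(13), array([405.,  47.])), (np.int32(14), array([470.5,  48. ])), (np.int32(23), array([259.1, 103.1])), (np.int32(56), array([109.1, 107.2])), (np.int32(36), array([174.1, 108.3])), (np.int32(17), array([194.7, 108.9])), (np.int32(34), array([228. , 109.2])), (np.int32(16), array([248.9, 110.4])), (np.int32(40), array([327. , 111.5])), (np.int32(36), array([363.7, 112. ])), (np.int32(39), array([395.7, 112.5])), (np.int32(23), array([439., 113.])), (np.int32(9), array([103.2, 161.3])), (np.int32(24), array([399.3, 195.3])), (np.int32(533), array([114.1, 237.4])), (np.int32(25), array([393.8, 204.7])), (np.int32(45), array([ 89.8, 211.9])), (np.int32(33), array([ 70.2, 240.8])), (np.int32(18), array([ 99.9, 248. ])), (np.int32(14), array([ 95.6, 257.9])), (np.int32(51), array([ 46., 280.])), (np.int32(30), array([ 77.5, 289.9])), (np.int32(41), array([ 85.7, 293.4])), (np.int32(18), array([ 72. , 304.6]))]
[0.53348762 0.30156138 0.06      ]
[0.36070587 0.32577799 0.06      ]
[0.66070753 0.0484249  0.079     ]
[ 0.63792636 -0.14633314  0.079     ]
```

View pics/crop1.png

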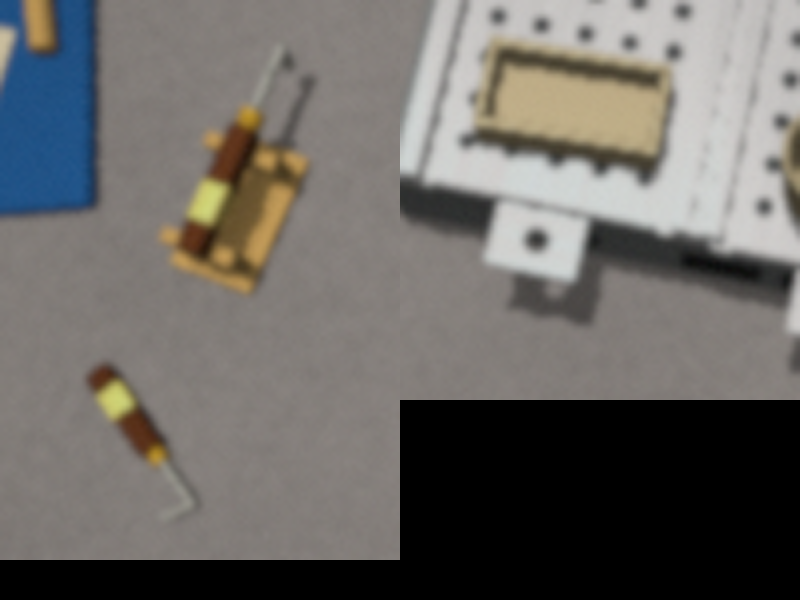

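The crop confirms both choices. The hook in the rest is the longer of the two (handle ends at top-image pixels (143,228) and (157.5,194)). The dish tray's hole is at (254,170).

```bash
cat >> h.py <<'E'
def plan(pos,xdir):
    """shift (cm, tool axes) and z turn to reach pos with tool down, tool y perpendicular to xdir"""
    st=ctrl.get_state(); M=rot(st["tool_rot"]); p=np.array(st["position"])
    x=np.array([xdir[0],xdir[1],0])/np.hypot(*xdir[:2]); z=np.array([0,0,-1.])
    best=min((R.from_matrix(M.T@np.c_[s*x,np.cross(z,s*x),z]).as_rotvec() for s in(1,-1)),key=np.linalg.norm)
    print("t",st["time"],"p",p.round(4),"F",st["ft_force"].round(2),"w",st["grip_width"],st["grip_force"],"q",st["joint_positions"].round(2))
    print(" shift cm",(M.T@(np.array(pos)-p)*100).round(2),"turn",best.round(3))
E
python3 - <<'E'
from h import *
import pickle
d=pickle.load(open("top0.pkl","rb")); s=pickle.load(open("scene0.pkl","rb"))
a=plane(d,143,228,.064);b=plane(d,157.5,193.8,.064);c=plane(d,165.2,177.5,.054)
print(a,b,c,np.linalg.norm(b-a))
print("band",tri(d,(146.8,215.1),s,(393.8,204.7)))
def hole(x0,x1,y0,y1):
    g=cv2.cvtColor(d["img"],cv2.COLOR_BGR2GRAY)[y0:y1,x0:x1].astype(float); w=np.clip(130-g,0,None)
    yy,xx=np.mgrid[y0:y1,x0:x1]; return (w*xx).sum()/w.sum(),(w*yy).sum()/w.sum()
h1=hole(249,260,165,176);h2=hole(324,335,182,193);P=plane(d,*h1,.079);Q=plane(d,*h2,.079)
print(h1,h2,P,Q); y=(P-Q)/np.linalg.norm(P-Q); print("sep",np.linalg.norm(P-Q),"rack x",y[1],-y[0])
ax=(c-a)[:2];ax/=np.linalg.norm(ax);mid=(a+b)/2;print("axis",ax,"mid",mid)
plan([*(mid[:2]+.004*ax),.14],ax)
E
```

```text
[0.47872711 0.31356224 0.064     ] [0.5716027  0.29280274 0.064     ] [0.61984834 0.28385182 0.054     ] 0.09516739634040591
band (array([0.51353198, 0.3128833 , 0.06042414]), np.float64(0.0029196828034742787))
(np.float64(253.70222222222222), np.float64(169.50222222222223)) (np.float64(329.0903119868637), np.float64(186.44334975369458)) [0.66164537 0.05193784 0.079     ] [ 0.63942727 -0.14642822  0.079     ]
sep 0.19960645247465128 rack x 0.9937857875315218 -0.11130951666570534
axis [ 0.97854883 -0.20601504] mid [0.52516491 0.30318249 0.064     ]
t 0.1 p [0.2098 0.6147 0.2011] F [-0.13  0.23  0.15] w 0.9968021894070405 0.0 q [-1.23  0.32 -0.07  1.45  0.02  1.37 -0.06]
 shift cm [-40.3  -19.24   6.15] turn [-0.002  0.    -0.121]
```

Call:
jog_arm(rows="0 0 -3 0 0 0 -1;0 0 -3 0 0 0 -1;-4 -1.9 0 0 0 0 -1;-4 -1.9 0 0 0 0 -1;-4 -1.9 0 0 0 0 -1")

```text
time: 0.72
position: [0.3059, 0.5213, 0.2616]
tool_rot: [-0.514, -3.099, 0.001]
ft_force: [0.6, 0.4, 0.7]
grip_width: 1.001
grip_force: 0.0
```

Call:
jog_arm(rows="-4 -1.9 0 0 0 0 -1;-4 -1.9 0 0 0 0 -1;-4 -1.9 0 0 0 0 -1;-4 -1.9 0 0 0 0 -1;-4 -1.9 0 0 0 0 -1")

```text
time: 1.35
position: [0.4644, 0.3667, 0.2616]
tool_rot: [-0.514, -3.099, 0.001]
ft_force: [-0.0, 0.5, -0.3]
grip_width: 1.002
grip_force: 0.0
```

Call:
jog_arm(rows="-4 -1.9 2 0 0 0 -1;-4 -1.9 2 0 0 0 -1;0 0 0 0 0 -0.12 -1;0 0 0 0 0 0 -1;0 0 0 0 0 0 -1")

```text
time: 1.98
position: [0.5266, 0.3071, 0.2222]
tool_rot: [-0.328, -3.124, -0.001]
ft_force: [0.2, -0.8, -0.4]
grip_width: 1.001
grip_force: 0.0
```

Run:
```python
from h import *
import pickle
d=imaging.get_image("wrist"); cv2.imwrite("pics/w1.png",d["img"]); pickle.dump(d,open("w1.pkl","wb"))
plan([.529,.302,.033],(.9785,-.206))
print(d["origin"],rot(d["orientation"]).round(2))
```

```text
t 2.025 p [0.5267 0.3071 0.2223] F [-0.46  0.24 -0.7 ] w 1.0008620627706917 0.0 q [-0.73  0.22  0.19  1.54 -0.04  1.39  0.82]
 shift cm [-0.33 -0.46 18.93] turn [ 0.001  0.    -0.001]
[0.44733002 0.32483973 0.40466757] [[ 0.21  0.94  0.28]
 [ 0.98 -0.2  -0.06]
 [ 0.    0.29 -0.96]]
```

View pics/w1.png

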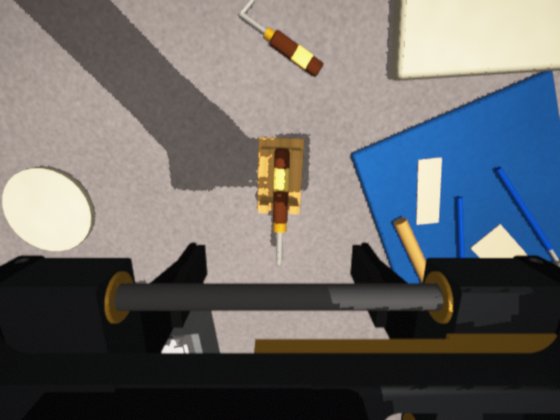

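The wrist view shows the hook in the rest, with the handle's rear end at (281,149), its front at (280,232) and the rod end at (279,264).

Run:
```python
from h import *
import pickle
d=pickle.load(open("w1.pkl","rb"))
h=cv2.cvtColor(d["img"],cv2.COLOR_BGR2HSV);m=cv2.inRange(h[140:240,265:297],(0,100,20),(11,255,130))|cv2.inRange(h[140:240,265:297],(27,90,120),(35,255,255))
ys,xs=np.nonzero(m); 
for r in range(8,92,10): q=xs[ys==r]; print(r+140,q.min()+265 if len(q) else 0,q.max()+265 if len(q) else 0,end=' | ')
a=plane(d,281,149,.064);b=plane(d,280,228,.064);c=plane(d,279,263,.056)
print(a,b,c,np.linalg.norm(b-a)); print((a+b)/2, np.degrees(np.arctan2(*(c-a)[1::-1])))
```

```text
148 0 0 | 158 275 288 | 168 0 0 | 178 276 283 | 188 276 283 | 198 274 286 | 208 274 286 | 218 273 286 | 228 0 0 | [0.47895953 0.32177908 0.064     ] [0.57156525 0.30114984 0.064     ] [0.62150156 0.2893795  0.056     ] 0.09487562394054484
[0.52526239 0.31146446 0.064     ] -12.805665281660717
```

Call:
jog_arm(rows="-0.15 0.43 3 0 0 0 -1;0 0 4 0 0 0 -1;0 0 4 0 0 0 -1;0 0 3 0 0 0 -1;0 0 0 0 0 0 -1")

```text
time: 2.65
position: [0.5273, 0.3098, 0.0798]
tool_rot: [-0.326, -3.121, 0.005]
ft_force: [-0.3, 0.3, 0.5]
grip_width: 0.996
grip_force: 0.0
```

Run:
```python
from h import *
import pickle
d=imaging.get_image("wrist"); cv2.imwrite("pics/w2.png",d["img"]); pickle.dump(d,open("w2.pkl","wb"))
plan([.529,.3105,.033],(.976,-.218))
```

```text
t 2.7 p [0.5288 0.3105 0.0819] F [0.28 0.59 0.88] w 1.0013651642685677 0.0 q [-0.72  0.33  0.18  1.7  -0.06  1.12  0.84]
 shift cm [-0.02  0.01  4.89] turn [-0.001 -0.001  0.011]
```

View pics/w2.png

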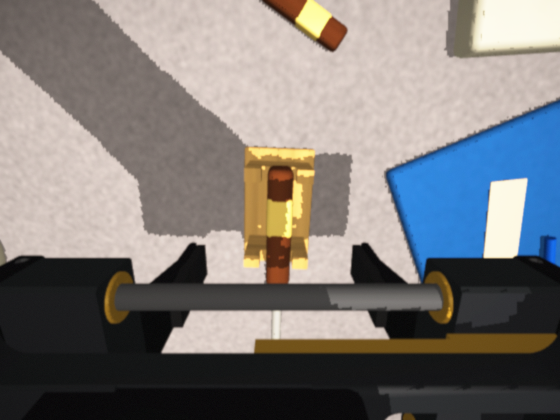

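The gripper is straddling the hook: handle at column 279 (rear end at row 168), rod at (276,335), finger centre at column about 278. I'll work out the fine yaw and offset from these.

Run:
```python
from h import *
import pickle
d=pickle.load(open("w2.pkl","rb"))
a=plane(d,280,169,.064);c=plane(d,276.5,335,.056);print(a,c,np.degrees(np.arctan2(*(c-a)[1::-1])))
ax=(c-a)[:2]/np.linalg.norm((c-a)[:2]); o=a[:2]+.045*ax; print("origin",o)
plan([*(o+.004*ax),.033],ax)
```

```text
[0.47906903 0.32227336 0.064     ] [0.61500086 0.29087518 0.056     ] -13.006338891675776
origin [0.52291456 0.31214571]
t 2.7 p [0.5288 0.3105 0.0819] F [0.28 0.59 0.88] w 1.0013651642685677 0.0 q [-0.72  0.33  0.18  1.7  -0.06  1.12  0.84]
 shift cm [0.2  0.04 4.89] turn [-0.001 -0.001  0.019]
```

Call:
jog_arm(rows="0 0.05 2.5 0 0 0.019 -1;0 0 2.4 0 0 0 -1;0 0 0 0 0 0 -1;0 0 0 0 0 0 0.2;0 0 0 0 0 0 0.5", force=15)

```text
time: 3.32
position: [0.5308, 0.3114, 0.035]
tool_rot: [0.357, 3.119, 0.003]
ft_force: [-1.1, -0.1, 0.7]
grip_width: 0.849
grip_force: 0.0
```

Call:
jog_arm(rows="0 0 0 0 0 0 1;0 0 0 0 0 0 1;0 0 0 0 0 0 1;0 0 0 0 0 0 1;0 0 0 0 0 0 1", force=15)

```text
time: 3.95
position: [0.5296, 0.3106, 0.033]
tool_rot: [-0.357, -3.121, 0.0]
ft_force: [0.6, 0.7, -0.2]
grip_width: 0.287
grip_force: 0.0
```

Call:
jog_arm(rows="0 0 0 0 0 0 1;0 0 0 0 0 0 1;0 0 0 0 0 0 1", force=50)

```text
time: 4.32
position: [0.5296, 0.3105, 0.033]
tool_rot: [-0.357, -3.121, 0.0]
ft_force: [0.2, 0.1, -0.2]
grip_width: 0.201
grip_force: 50.0
```

Call:
jog_arm(rows="0 0 -1 0 0 0 1;0 0 -2 0 0 0 1;0 0 -3 0 0 0 1;0 0 -3 0 0 0 1;0 0 -3 0 0 0 1")

```text
time: 4.95
position: [0.53, 0.3108, 0.1559]
tool_rot: [0.357, 3.12, 0.002]
ft_force: [-0.0, -0.1, -1.0]
grip_width: 0.202
grip_force: 50.0
```

Call:
jog_arm(rows="0 0 -0.7 0 0 -0.058 1;0 0 0 0 0 -0.058 1;-0.5 -4 0 0 0 0 1;-0.5 -4 0 0 0 0 1;-0.5 -4 0 0 0 0 1")

```text
time: 5.58
position: [0.5316, 0.1886, 0.1619]
tool_rot: [0.175, 3.135, 0.002]
ft_force: [0.8, -0.8, -0.5]
grip_width: 0.199
grip_force: 50.0
```

Call:
jog_arm(rows="-0.5 -4 0 0 0 0 1;-0.5 -4 0 0 0 0 1;-0.46 -4.2 0 0 0 0 1;0 0 0 0 0 0 1;0 0 0 0 0 0 1")

```text
time: 6.2
position: [0.5324, 0.0676, 0.1613]
tool_rot: [0.175, 3.135, 0.002]
ft_force: [-0.9, 0.4, -0.9]
grip_width: 0.2
grip_force: 50.0
```

Run:
```python
from h import *
import pickle
d=imaging.get_image("top"); pickle.dump(d,open("t1.pkl","wb")); s=imaging.get_image("scene"); pickle.dump(s,open("s1.pkl","wb"))
plan([.532,.0665,.16],(.9938,-.1113))
print(proj(d,[.65,.05,.16]),proj(s,[.65,.05,.16]))
a=cv2.resize(d["img"][130:250,200:300],None,fx=4,fy=4,interpolation=cv2.INTER_CUBIC)
b=cv2.resize(s["img"][130:250,260:360],None,fx=4,fy=4,interpolation=cv2.INTER_CUBIC)
cv2.imwrite("pics/c2.png",np.hstack([a,b]))
```

```text
t 6.3 p [0.5322 0.0685 0.1607] F [ 0.58  0.45 -1.19] w 0.1988439162588686 49.98563468456268 q [-0.48  0.1   0.32  1.8  -0.04  1.24  1.32]
 shift cm [-0.   -0.2   0.07] turn [0.001 0.001 0.002]
(np.float64(251.86441764166946), np.float64(164.00378879749576)) (np.float64(315.7537822439658), np.float64(203.63914830025632))
```

View pics/c2.png

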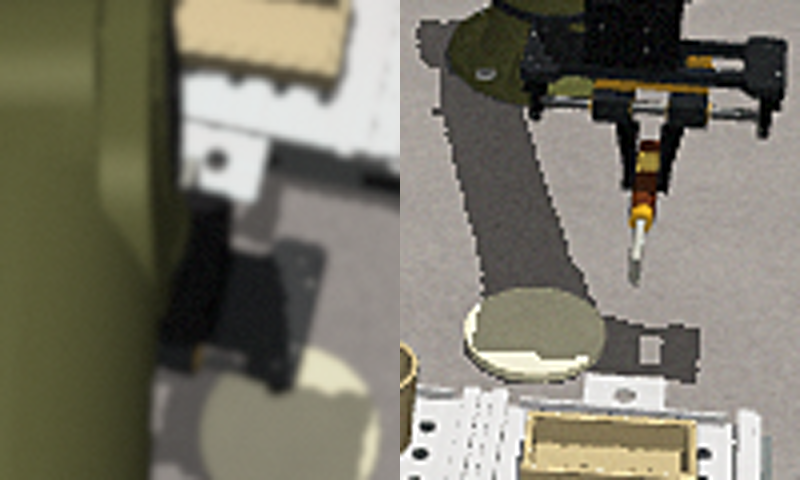

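The top view is hidden by the arm. The scene view shows the prong end at full pixel (319,200.5) and the tray hole at (316.5,228.5).

Run:
```python
from h import *
import pickle
s=pickle.load(open("s1.pkl","rb"));d=pickle.load(open("t1.pkl","rb"))
ctl=ctrl.get_state();p=np.array(ctl["position"]);X=np.array([.9938,-.1113]);Y=np.array([.1113,.9938])
g=cv2.cvtColor(s["img"],cv2.COLOR_BGR2GRAY).astype(float)[224:233,310:323]
w=np.clip(g.max()-40-g,0,None)*(g<170);yy,xx=np.mgrid[224:233,310:323];h=((w*xx).sum()/w.sum(),(w*yy).sum()/w.sum())
H=plane(s,*h,.079); print("hole",h,H)
z=p[2]+.007
for nm,px,zz in(("tip bottom",(318.8,200.6),z-.016),("bend top",(319.8,188),z+.014)):
    T=plane(s,*px,zz)[:2]-p[:2]; print(nm,"rel TCP",T@X,T@Y)
for dl in (.004,.006,.008,.010):
    t=p[:2]+X*(.097-dl); print(dl,proj(s,[*t,z-.016]))
hp=(H[:2]-p[:2]);print("hole rel TCP",hp@X,hp@Y)
hp=(np.array([.6616,.0519])-p[:2]);print("hole(top) rel TCP",hp@X,hp@Y)
```

```text
hole (np.float64(314.9200755191945), np.float64(229.9924480805538)) [0.67179398 0.05099563 0.079     ]
tip bottom rel TCP 0.09171622570054268 0.001998392885231036
bend top rel TCP 0.0697850432791735 0.0016443055268076836
0.004 (np.float64(318.08944201172017), np.float64(200.7973677190614))
0.006 (np.float64(318.1406028457231), np.float64(200.39957960492006))
0.008 (np.float64(318.19163788111587), np.float64(200.00276960602832))
0.01 (np.float64(318.24254758131514), np.float64(199.6069341192067))
hole rel TCP 0.14069637837054647 -0.0018127078350287833
hole(top) rel TCP 0.13046494548174586 -0.0020485375562198137
```

Run:
```python
from h import *
import pickle
s=pickle.load(open("scene0.pkl","rb"));s1=pickle.load(open("s1.pkl","rb"))
p=np.array(ctrl.get_state()["position"]);X=np.array([.9938,-.1113]);Y=np.array([.1113,.9938])
for q in(s,s1):
    g=cv2.cvtColor(q["img"],cv2.COLOR_BGR2GRAY).astype(int); print(g[223:234,304:328])
for u,v in((316.2,228.2),(316.5,228.5)):
    H=plane(s,u,v,.079);hp=H[:2]-p[:2];print(H,hp@X,hp@Y)
```

```text
[[ 92 152 181 225 199 199 170 162 172 165 144 154 137 145 154 153 151 155
  151 148 152 151 149 153]
 [162 150 197 239 235 235 238 238 237 239 240 242 218 216 218 216 197 198
  171 172 172 175 146 146]
 [153 143 215 230 226 225 227 225 228 226 229 231 230 232 231 231 232 234
  235 232 237 244 198 153]
 [147 139 210 229 225 224 224 222 225 225 230 231 231 230 227 222 223 225
  222 222 225 231 197 148]
 [150 139 241 230 227 228 225 224 228 230 178 159 148 188 223 224 224 219
  221 223 226 227 169 150]
 [150 140 237 229 226 227 227 229 229 199 130 150 141 120 121 229 228 225
  219 218 225 231 170 151]
 [142 161 234 229 227 224 225 227 231 192 147 148 150 152 146 235 229 227
  228 227 227 237 172 150]
 [199 198 238 234 232 230 231 230 233 237 220 168 172 196 238 229 227 226
  225 225 227 233 140 142]
 [160 162 154 186 184 213 212 207 209 235 238 240 238 237 233 233 229 228
  229 227 231 236 150 152]
 [134 130 130 124 110 107 120 128 121 121 115 150 151 135 149 181 175 205
  208 205 211 238 219 200]
 [198 163 166 137 155 152 151 150  82 135 130 135 136 111 125 123 122 125
  115 119 119 10
[... 576 characters left out ...]
21 235 229 228
  225 225 226 232 180 159]
 [145 170 239 232 229 229 230 230 234 196 152 155 155 150 151 236 230 230
  231 230 232 239 175 158]
 [207 201 244 237 236 233 234 236 236 242 226 167 179 200 242 234 230 229
  230 231 229 239 147 152]
 [163 161 158 188 190 215 216 212 217 241 243 246 246 244 238 236 234 235
  232 230 232 241 153 153]
 [139 134 133 126 121 112 123 128 122 126 121 154 150 143 150 184 182 213
  208 213 210 244 225 204]
 [198 174 172 137 155 155 161 158  87 138 135 134 133 117 130 127 129 123
  124 119 125 110 112 149]]
[0.66339515 0.05505695 0.079     ] 0.13189759549302124 0.0012886410278801414
[0.66475586 0.05590363 0.079     ] 0.1331556386942756 0.0022815213926697963
```

Call:
jog_arm(rows="-2 -0.17 0 0 0 0 1;-1.95 0 0 0 0 0 1;0 0 3 0 0 0 1;0 0 2.5 0 0 0 1;0 0 0 0 0 0 1")

```text
time: 6.92
position: [0.5693, 0.0619, 0.103]
tool_rot: [-0.172, -3.132, 0.002]
ft_force: [-0.4, -0.3, -0.4]
grip_width: 0.196
grip_force: 50.0
```

Call:
jog_arm(rows="0 0 0 0 0 0 1;0 0 0 0 0 0 1")

```text
time: 7.18
position: [0.5721, 0.0612, 0.1065]
tool_rot: [0.174, 3.134, 0.001]
ft_force: [0.5, 0.5, -0.7]
grip_width: 0.204
grip_force: 50.0
```

Run:
```python
from h import *
import pickle
s=imaging.get_image("scene"); pickle.dump(s,open("s2.pkl","wb"))
plan([.5717,.0620,.070],(.9938,-.1113))
b=cv2.resize(s["img"][190:240,290:345],None,fx=10,fy=10,interpolation=cv2.INTER_CUBIC)
cv2.imwrite("pics/c3.png",b)
```

```text
t 7.225 p [0.572  0.0611 0.1064] F [ 0.84 -0.31 -1.36] w 0.19826095958280793 49.98556137084961 q [-0.45  0.23  0.34  1.78 -0.08  1.15  1.38]
 shift cm [0.05 0.09 3.64] turn [0.001 0.002 0.   ]
```

View pics/c3.png

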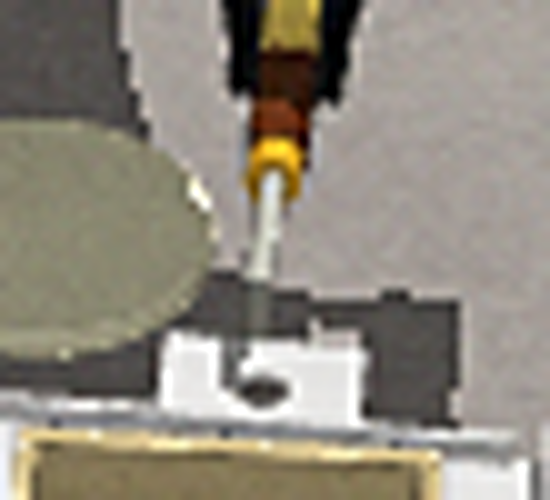

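The scene crop shows the prong end at about full pixel (315.3,223.5), just above and in front of the hole at (315.85,228.5). The prong's shadow falls on the lip at (313,227).

Run:
```python
from h import *
import pickle
s=pickle.load(open("s2.pkl","rb"));X=np.array([.9938,-.1113]);Y=np.array([.1113,.9938])
g=cv2.cvtColor(s["img"],cv2.COLOR_BGR2GRAY).astype(int); print(g[214:227,308:324])
H=plane(s,315.9,228.45,.079)[:2];T=plane(s,315.3,223.5,.0974)[:2];e=H-T;print("hole-tip",e@X,e@Y)
for a in(-.006,-.003,0,.003): print(a,proj(s,[*(H+a*X),.0974]))
```

```text
[[132 130 130 139 163 162 165 167 209 152 163 163 166 161 161 156]
 [133 137 134 125 168 163 111 172 213 140 159 162 153 164 167 163]
 [127 130 122 151 166 170 125 191 209 131 160 157 162 158 163 167]
 [138 137  98  64  64  63 146 197 212 147 163 164 168 165 159 159]
 [146 113  87  81  71  73  62  99 103 143 171 169 167 170 158 160]
 [125 113  74  78  74  80  75 101  99  70  61  61  66 169 167 170]
 [155  73  75  73  83  77  77 101 101  76  79  79  70  67  66  68]
 [ 69  72  79  78  79  84  76 105 102  64  81  80  76  83  65  80]
 [ 62  71  72  73  78  77  75 102  97  74  77  67  68 182  68  72]
 [173 169 112 124  85  81  66  99  86  65  67  74  58 174 169 175]
 [246 246 253 255 130 125 122 219 213 216 214 217 163 207 179 181]
 [231 230 235 251 112 113 108 249 242 240 239 240 241 240 237 238]
 [228 229 231 255 110 104 255 248 244 235 231 229 228 227 227 229]]
hole-tip 0.00035885622399573283 0.002751926965193421
-0.006 (np.float64(316.38176724705664), np.float64(222.3891083873651))
-0.003 (np.float64(316.3020358049163), np.float64(223.02436025278556))
0 (np.float64(316.2220099830656), np.float64(223.66195755753478))
0.003 (np.float64(316.14168814815224), np.float64(224.30191331517509))
```

Call:
jog_arm(rows="0.1 0.12 0 0 0 0 1;0 0 0.6 0 0 0 1;0 0 0.6 0 0 0 1;0 0 0.5 0 0 0 1;0 0 0.4 0 0 0 1")

```text
time: 7.85
position: [0.57, 0.0619, 0.0835]
tool_rot: [-0.176, -3.136, 0.0]
ft_force: [0.3, 0.1, -1.4]
grip_width: 0.198
grip_force: 50.0
```

Call:
jog_arm(rows="0 0 0.2 0 0 0 1;0 0 0.2 0 0 0 1;0 0 0 0 0 0 1")

```text
time: 8.22
position: [0.5702, 0.062, 0.08]
tool_rot: [-0.175, -3.137, -0.0]
ft_force: [0.9, -0.3, -0.7]
grip_width: 0.199
grip_force: 50.0
```

Call:
jog_arm(rows="0 0 0.3 0 0 0 1;0 0 0.3 0 0 0 1;0 0 0.3 0 0 0 1;0 0 0 0 0 0 1;0 0 0 0 0 0 1")

```text
time: 8.85
position: [0.5703, 0.062, 0.0711]
tool_rot: [0.176, 3.137, 0.0]
ft_force: [0.6, -0.3, -1.8]
grip_width: 0.2
grip_force: 50.0
```

Call:
jog_arm(rows="0.1 0 0 0 0 0 1;0.15 0 0 0 0 0 1;0.2 0 0 0 0 0 1;0.25 0 0 0 0 0 1;0.3 0 0 0 0 0 1")

```text
time: 9.48
position: [0.5609, 0.063, 0.0713]
tool_rot: [0.176, 3.135, 0.0]
ft_force: [2.6, 0.2, -2.1]
grip_width: 0.204
grip_force: 50.0
```

Call:
jog_arm(rows="0.3 0 0 0 0 0 1;0.3 0 0 0 0 0 1;0.3 0 0 0 0 0 1;0.3 0 0 0 0 0 1;0.3 0 0 0 0 0 1")

```text
time: 10.1
position: [0.5453, 0.0648, 0.0711]
tool_rot: [0.176, 3.136, 0.0]
ft_force: [3.7, -0.3, -1.7]
grip_width: 0.198
grip_force: 50.0
```

Call:
jog_arm(rows="0.3 0 0 0 0 0 1;0.3 0 0 0 0 0 1;0.3 0 0 0 0 0 1;0.3 0 0 0 0 0 1;0.3 0 0 0 0 0 1")

```text
time: 10.72
position: [0.5303, 0.0665, 0.0711]
tool_rot: [0.176, 3.136, 0.0]
ft_force: [3.6, -0.2, -1.8]
grip_width: 0.199
grip_force: 50.0
```

Call:
jog_arm(rows="0.3 0 0 0 0 0 1;0.3 0 0 0 0 0 1;0.3 0 0 0 0 0 1;0.25 0 0 0 0 0 1;0.2 0 0 0 0 0 1")

```text
time: 11.35
position: [0.5169, 0.0681, 0.0711]
tool_rot: [0.175, 3.137, 0.0]
ft_force: [3.9, -0.2, -1.8]
grip_width: 0.203
grip_force: 50.0
```

Call:
jog_arm(rows="0.15 0 0 0 0 0 1;0.15 0 0 0 0 0 1;0.15 0 0 0 0 0 1;0.15 0 0 0 0 0 1")

```text
time: 11.85
position: [0.511, 0.0687, 0.0711]
tool_rot: [0.175, 3.137, 0.0]
ft_force: [2.5, -0.2, -1.6]
grip_width: 0.199
grip_force: 50.0
```

Call:
jog_arm(rows="0.1 0 0 0 0 0 1;0.1 0 0 0 0 0 1;0.1 0 0 0 0 0 1;0.1 0 0 0 0 0 1;0.1 0 0 0 0 0 1")

```text
time: 12.48
position: [0.5061, 0.0692, 0.0711]
tool_rot: [0.175, 3.137, 0.0]
ft_force: [2.8, 0.3, -0.8]
grip_width: 0.202
grip_force: 50.0
```

Call:
jog_arm(rows="0.1 0 0 0 0 0 1;0.1 0 0 0 0 0 1")

```text
time: 12.72
position: [0.5041, 0.0694, 0.0711]
tool_rot: [0.175, 3.137, 0.0]
ft_force: [2.1, -0.8, -1.2]
grip_width: 0.198
grip_force: 50.0
```

Call:
jog_arm(rows="0.1 0 0 0 0 0 1;0.1 0 0 0 0 0 1;0.08 0 0 0 0 0 1")

```text
time: 13.1
position: [0.5013, 0.0697, 0.0711]
tool_rot: [0.175, 3.137, 0.0]
ft_force: [2.9, -0.3, -1.6]
grip_width: 0.193
grip_force: 50.0
```

Call:
jog_arm(rows="0.1 0 0 0 0 0 1;0.1 0 0 0 0 0 1;0.08 0 0 0 0 0 1")

```text
time: 13.48
position: [0.4986, 0.0701, 0.0711]
tool_rot: [0.175, 3.137, 0.0]
ft_force: [2.4, -0.6, -1.7]
grip_width: 0.199
grip_force: 50.0
```

Call:
jog_arm(rows="0.1 0 0 0 0 0 1;0.1 0 0 0 0 0 1;0.08 0 0 0 0 0 1")

```text
time: 13.85
position: [0.4957, 0.0704, 0.0711]
tool_rot: [-0.175, -3.137, -0.0]
ft_force: [3.1, 0.4, -1.2]
grip_width: 0.2
grip_force: 50.0
```

Call:
jog_arm(rows="0.1 0 0 0 0 0 1;0.1 0 0 0 0 0 1;0.08 0 0 0 0 0 1")

```text
time: 14.22
position: [0.4929, 0.0707, 0.0711]
tool_rot: [0.175, 3.137, 0.0]
ft_force: [3.1, -1.3, -1.2]
grip_width: 0.198
grip_force: 50.0
```

Call:
jog_arm(rows="0.1 0 0 0 0 0 1;0.1 0 0 0 0 0 1;0.08 0 0 0 0 0 1")

```text
time: 14.6
position: [0.4918, 0.0706, 0.0715]
tool_rot: [0.176, 3.133, -0.0]
ft_force: [7.2, -1.3, -3.8]
grip_width: 0.2
grip_force: 50.0
```

Call:
jog_arm(rows="0.06 0 0 0 0 0 1;0.04 0 0 0 0 0 1")

```text
time: 14.85
position: [0.4915, 0.0702, 0.0716]
tool_rot: [0.177, 3.132, -0.001]
ft_force: [8.3, -1.7, -3.5]
grip_width: 0.2
grip_force: 50.0
```

Call:
jog_arm(rows="0.06 0 0 0 0 0 1;0.06 0 0 0 0 0 1;0 0 0 0 0 0 1")

```text
time: 15.22
position: [0.4913, 0.07, 0.0719]
tool_rot: [0.177, 3.13, -0.001]
ft_force: [9.0, -2.4, -4.5]
grip_width: 0.2
grip_force: 50.0
```

Call:
jog_arm(rows="0.1 0 0 0 0 0 1;0.1 0 0 0 0 0 1;0 0 0 0 0 0 1")

```text
time: 15.6
position: [0.4911, 0.07, 0.0726]
tool_rot: [0.177, 3.126, -0.0]
ft_force: [12.4, -3.4, -5.2]
grip_width: 0.201
grip_force: 50.0
```

Call:
jog_arm(rows="0 0 0 0 0 0 1;0 0 0 0 0 0 1;0 0 0 0 0 0 1;0 0 0 0 0 0 1;0 0 0 0 0 0 1")

```text
time: 16.23
position: [0.4911, 0.07, 0.0726]
tool_rot: [0.178, 3.126, -0.0]
ft_force: [12.7, -2.4, -4.1]
grip_width: 0.199
grip_force: 50.0
```

Call:
jog_arm(rows="0 0 0 0 0 0 1;0 0 0 0 0 0 1")

```text
time: 16.48
position: [0.4911, 0.07, 0.0725]
tool_rot: [0.177, 3.126, -0.0]
ft_force: [13.4, -3.6, -4.7]
grip_width: 0.199
grip_force: 50.0
```

Call:
jog_arm(rows="-0.3 0 0 0 0 0 1;-0.3 0 0 0 0 0 1;-0.2 0 0 0 0 0 1;0 0 0 0 0 0 1")

```text
time: 16.98
position: [0.4931, 0.0708, 0.0706]
tool_rot: [-0.175, -3.135, 0.0]
ft_force: [-0.3, -0.1, -1.0]
grip_width: 0.197
grip_force: 50.0
```

Call:
jog_arm(rows="-0.15 0 0 0 0 0 1;0 0 -0.4 0 0 0 1;0 0 -0.4 0 0 0 1;0 0 -0.4 0 0 0 1;0 0 0 0 0 0 1")

```text
time: 17.6
position: [0.4959, 0.0705, 0.0836]
tool_rot: [0.175, 3.136, 0.001]
ft_force: [-0.0, -0.1, -0.5]
grip_width: 0.198
grip_force: 50.0
```

Call:
jog_arm(rows="0 0 -1 0 0 0 1;0 0 -2 0 0 0 1;0 0 -2.4 0 0 0 1;0 0 -2.3 0 0 0 1;0 2 0 0 0 0 1")

```text
time: 18.23
position: [0.4995, 0.0899, 0.1624]
tool_rot: [0.18, 3.132, 0.003]
ft_force: [-0.5, -0.3, -0.7]
grip_width: 0.201
grip_force: 50.0
```

Call:
jog_arm(rows="-0.1 4 0 0 0 0 1;-0.1 4 0 0 0 0 1;-0.1 4 0 0 0 0 1;-0.1 4 0 0 0 0 1;-0.1 4 0 0 0 0 1")

```text
time: 18.85
position: [0.5238, 0.2914, 0.1585]
tool_rot: [-0.173, -3.135, 0.0]
ft_force: [0.2, -0.4, -1.8]
grip_width: 0.2
grip_force: 50.0
```

Call:
jog_arm(rows="-0.18 2.2 0 0 0 0 1;0 0 0 0 0 0.058 1;0 0 0 0 0 0.058 1;0 0 0 0 0 0 1;0 0 0 0 0 0 1")

```text
time: 19.48
position: [0.5291, 0.31, 0.1597]
tool_rot: [-0.356, -3.121, 0.001]
ft_force: [-0.0, -0.2, -0.8]
grip_width: 0.206
grip_force: 50.0
```

Run:
```python
from h import *
import pickle
s=imaging.get_image("scene"); pickle.dump(s,open("s3.pkl","wb"));w=imaging.get_image("wrist")
plan([.5296,.3105,.033],(.974,-.226))
b=cv2.resize(s["img"][120:280,180:420],None,fx=3.3,fy=3.3,interpolation=cv2.INTER_CUBIC)
cv2.imwrite("pics/c4.png",b)
```

```text
t 19.575 p [0.5292 0.31   0.16  ] F [ 0.36  0.65 -0.32] w 0.20118151957210592 49.985432624816895 q [-0.72  0.26  0.18  1.61 -0.05  1.27  0.81]
 shift cm [-0.03  0.06 12.7 ] turn [-0.    -0.     0.001]
```

View pics/c4.png

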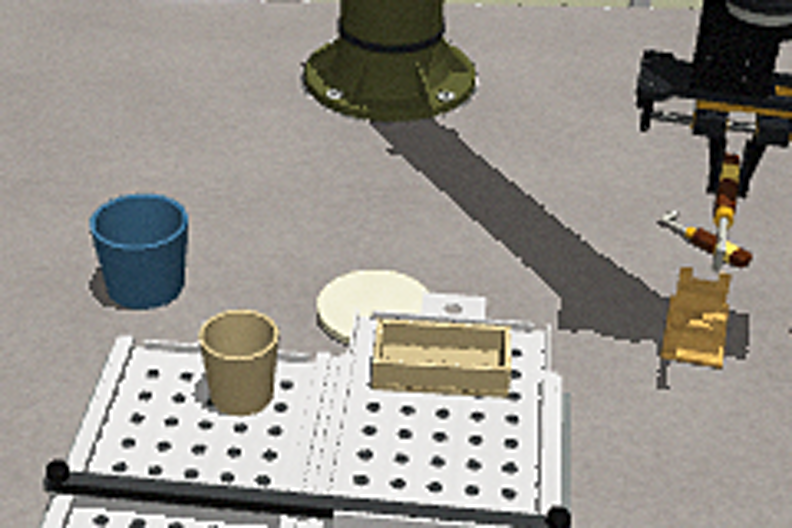

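The crop shows the dish tray drawn out with its lip over the bat, and the dish and cup standing. The hook is still straight in the grip at (725,190), above the rest at (700,320). Next I lower it into the notches.

Call:
jog_arm(rows="-0.03 0.06 3 0 0 0 1;0 0 3 0 0 0 1;0 0 2.5 0 0 0 1;0 0 1.5 0 0 0 1;0 0 0 0 0 0 1")

```text
time: 20.2
position: [0.529, 0.3102, 0.0591]
tool_rot: [-0.357, -3.12, 0.002]
ft_force: [0.4, 0.5, -0.5]
grip_width: 0.196
grip_force: 50.0
```

Call:
jog_arm(rows="0 0 0.7 0 0 0 1;0 0 0.6 0 0 0 1;0 0 0.5 0 0 0 1;0 0 0.4 0 0 0 1;0 0 0 0 0 0 1")

```text
time: 20.82
position: [0.5294, 0.3105, 0.0377]
tool_rot: [-0.357, -3.121, 0.001]
ft_force: [0.6, 0.1, -0.1]
grip_width: 0.195
grip_force: 50.0
```

Call:
jog_arm(rows="0 0 0.2 0 0 0 1;0 0 0.15 0 0 0 1;0 0 0.1 0 0 0 1;0 0 0 0 0 0 1")

```text
time: 21.32
position: [0.5297, 0.3107, 0.0335]
tool_rot: [-0.357, -3.121, -0.0]
ft_force: [-0.5, -0.2, -1.4]
grip_width: 0.199
grip_force: 50.0
```

Call:
jog_arm(rows="0 0 0.05 0 0 0 1;0 0 0 0 0 0 1;0 0 0 0 0 0 0.5;0 0 0 0 0 0 0.4;0 0 0 0 0 0 0.2", force=15)

```text
time: 21.95
position: [0.5298, 0.3108, 0.0333]
tool_rot: [0.357, 3.121, 0.0]
ft_force: [0.0, -0.0, 0.3]
grip_width: 0.345
grip_force: 0.0
```

Call:
jog_arm(rows="0 0 0 0 0 0 -0.2;0 0 0 0 0 0 -0.6;0 0 0 0 0 0 -1;0 0 0 0 0 0 -1;0 0 0 0 0 0 -1")

```text
time: 22.58
position: [0.5297, 0.3106, 0.0331]
tool_rot: [0.357, 3.121, 0.0]
ft_force: [0.1, -0.4, 0.5]
grip_width: 0.884
grip_force: 0.0
```

Call:
jog_arm(rows="0 0 -1 0 0 0 -1;0 0 -2 0 0 0 -1;0 0 -4 0 0 0 -1;0 0 -5 0 0 0 -1;0 0 -5 0 0 0 -1")

```text
time: 23.2
position: [0.5299, 0.3107, 0.2065]
tool_rot: [0.357, 3.12, 0.002]
ft_force: [0.0, -0.5, -0.2]
grip_width: 1.002
grip_force: 0.0
```

Call:
jog_arm(rows="0 0 -2 0 0 0 -1;0 0 0 0 0 0 -1;0 0 0 0 0 0 -1")

```text
time: 23.58
position: [0.5292, 0.3104, 0.2225]
tool_rot: [-0.357, -3.12, 0.001]
ft_force: [0.1, -0.1, 0.1]
grip_width: 1.004
grip_force: 0.0
```

Run:
```python
from h import *
d=imaging.get_image("wrist"); s=imaging.get_image("scene")
a=cv2.resize(d["img"][100:280,200:360],None,fx=2.5,fy=2.5); b=cv2.resize(s["img"][170:260,340:420],None,fx=5,fy=5,interpolation=cv2.INTER_CUBIC)
cv2.imwrite("pics/c5.png",np.hstack([a,b])); plan([.5296,.3105,.22],(.974,-.226))
```

```text
t 23.675 p [0.5289 0.3102 0.2216] F [-0.38 -0.35  0.75] w 1.0058613459420025 0.0 q [-0.72  0.23  0.18  1.52 -0.04  1.39  0.8 ]
 shift cm [-0.06  0.05  0.16] turn [-0.002 -0.002  0.   ]
```

View pics/c5.png

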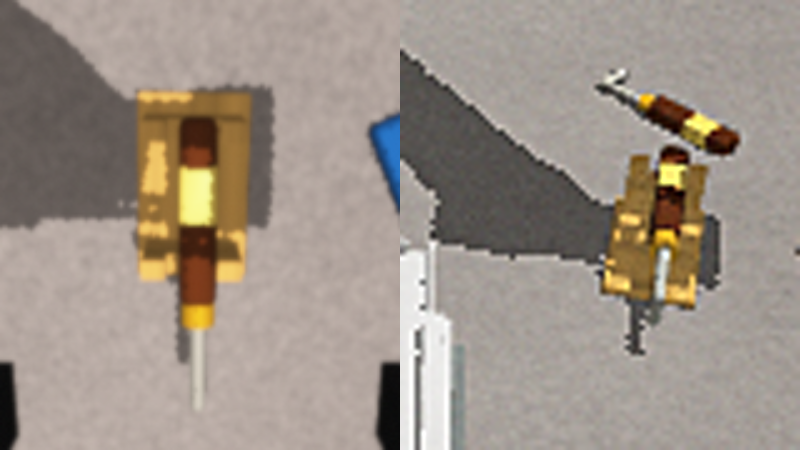

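The hook lies in both notches as it did at the start, prong down, with the handle at wrist pixel (279,185). The gripper is clear of it.

```bash
python3 -c "
from bench import ticket
print(ticket.close_job())"
```

```text
the job is handed in; nothing more can be done
None
```

The job is handed in: the dish tray was drawn out against its stop and held about 0.9 s at 12–13 N, then left out with the dish still standing on it, and the hook is back in its rest the way it lay.

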